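# Hold a slide holder against a microscope stage's sprung stop

## Task

Take the blue slide holder off the rubber mat and set it down flat on the seat of the black microscope stage, square between the two white lines and still clear of the silver sprung stop, with its grip bar towards the open end. Then slide it against the stop and push until the orange pointer stands in the green band, never running the stop to its end, and finish while still holding it pressed there, steady, so that a colleague can tighten the screws. Leave the other things on the bench alone.

Things in the scene. Friction and masses are not known exactly. Their poses are not given: they have to be found in the camera images.
- stage: Black microscope stage on the bench, fixed: 220 (its x) by 190 (its y) by 30 mm high. Origin: centre of its underside; x runs towards the sprung stop, z up. On top: a grey seat from x = -105 to +45 mm and a scale strip beside the stop at y = 47 to 67 mm. At x = -15, y = -78 and +78 mm stand brass thumb screws, 20 mm across, tops 50 mm above the bench.
- stage_seat (a point): Point on the stage's flat top face, over its origin, 30 mm above the bench; axes as the stage's. Two white lines run along x at y = -46 and +46 mm from it: the holder goes centred between them (y = 0), its x axis along the stage's x. The steel spring housing behind the stop spans x = 92 to 108, y = -45 to +45 mm, 24 mm high above this face.
- holder: Blue metal slide holder, loose, 0.2 to 0.45 kg: a plate 100 (x) by 76 (y) by 8 mm with a glass slide in its front half and an upright grip bar near its rear: 12 mm thick (x), 50 mm wide (y), from 8 to 42 mm above the underside, centred at x = -35 mm, y = 0. Origin: centre of its underside; x points to its front edge (x = +50 mm), which goes against the stop; z up.
- holder_grip (a point): Point inside the grip bar, on its centre plane, 26 mm above the holder's underside (holder x = -35 mm, y = 0). Axes as the holder's: the bar's two broad faces look along +x and -x, 12 mm apart.
- holder_nose (a point): Middle of the holder's front edge face, 4 mm above its underside (holder x = +50 mm).
- mat: Black rubber mat, 170 by 150 by 10 mm thick, fixed; the holder starts lying on it. Origin: centre of its underside.
- stop_face (a point): Middle of the pushing face of the silver sprung stop, 4 mm above the stage's top; moves with the stop. x as the stage's x (the direction to push). The stop is a block 64 mm wide (y), 14 mm thick (x), its top 22 mm above the stage's top; its face stands at stage x = 57.5 mm when not pushed.
- stop (a joint): Travel of the sprung stop in m: 0 when free, growing as it is pushed along the stage's +x, end of travel 0.016. The spring pushes back with 4 N at first and 0.8 N more per mm (10 N at 7.5 mm). An orange pointer on the stop, its middle 1.5 mm behind the face, runs along the scale beside it: white 0 to 4 mm, green 4 to 11 mm (7 to 13 N), red beyond.
- objective: Brass objective lens standing upright, 28 mm across, 48 mm high, between stage and mat; leave alone. Origin: centre of its underside.
- oil_bottle: Small amber bottle with black cap, 32 mm across, 70 mm high, beyond the work; leave alone. Origin: centre of its underside.
- petri: Small clear culture dish, 36 mm across, 12 mm high, between stage and mat; leave alone. Origin: centre of its underside.
- driver: Red-handled screwdriver, 150 mm long, lying beyond the work; leave alone. Origin: at its underside, x along it.
There are look-alikes about, which are no part of the job. Of the things that look like the holder, the smaller one is meant.

How it is judged:
By the outcome, as a careful person would: the job done as asked, in the order asked, and still so for the second after the job is handed in, while the arm keeps its last pose, push and grip.
It also fails if it takes over 54 s, if anything falls off the work surface, if the arm or the gripper's body presses on something with over 40 N, if the wrist force passes 120 N, or if a joint passes its speed limit or range.

## Robot

A 6-joint arm with a two-finger parallel gripper is mounted at the origin on the work surface. World frame = base frame: x ahead of the robot, y to its left, z up, the work surface at z = 0. Lengths are in m, angles in rad, forces in N, time in s.
With the tool pointing down it reaches from about 0.35 to 0.775 m from the base axis. Payload 7.3 kg.
Tool frame: the origin (TCP) lies at the centre of the arm's flange, where the gripper is bolted on; the fingertips stand 178 mm ahead of it and the grasp point (between the pads) lies 159 mm ahead of it; z points along the fingers, y is the line along which they close (so a half turn about z gives the same grasp; the last joint's range is limited). The gripper opens to 92 mm and grips with 3 to 60 N. Pads are 19 mm wide; open, the fingers measure 130 mm over their backs; the gripper's body (75 mm by 190 mm) begins 47 mm behind the grasp point.
Start: joints at [-1.25, 0.342, 1.524, -0, 1.275, -0.146], TCP at [0.236, -0.469, 0.405] pointing down, gripper open.
Joint ranges: [-2.53, 2.53], [-0.77, 2.02], [0.04, 2.7], [-1, 4.14], [0.28, 2.66], [-3.11, 3.11]. Speed limits (rad/s): [2.57, 2.57, 3.14, 3.14, 3.14, 3.14].

## Interface

Orientations are given as [roll, pitch, yaw] about the fixed x, y, z axes, in that order (R = Rz(yaw) Ry(pitch) Rx(roll)).
In Python, from cell import telemetry, vision, ticket gives the robot as it stands.
- The arm moves only by the shell command python3 -m crank 'ROWS' [FORCE]. ROWS is JSON, a list of rows, each a list of 5 numbers: the gripper command: -1 is shut, 1 is fully open, values between are in proportion, then the shift along the tool's x, y, z in mm, then the turn about the tool's z in rad. In form: [[fingers, dx, dy, dz, roll], ...]. A call has 1 to 12 rows; each row is the pose to reach, as a shift and turn from the pose commanded when the call began, along the tool's axes at that moment; what a row does not reach only later rows make up. A row lasts 1/12 s, in which the tool goes at most 41.7 mm and 7.16 degrees, less where a joint would pass 70% of its speed; a pose out of reach is approached as far as the arm can. A call with a gripper value outside its range is refused whole. The fingers move at their own pace and stop on an object; FORCE is the grip in N (left out, the last holds). Time passes only in rows, so rows that repeat a pose let the fingers close. It gives the time, the measured TCP pose, the force, the opening and the grip force at its end, in the units of the state.
- telemetry.observe(): the state, without advancing time (a new reading comes with each control period).
- vision.read_camera(name): name is "side" or "top" or "wrist"; returns (picture, depth): 384x512x3 uint8, red, green, blue; 384x512 float32, m along the optical axis (not along the pixel's ray), 0 where there is no reading.
- vision.get_calibration(name): a dict with "camera_matrix" (3x3 intrinsics, pixels), "rvec" (rotation vector, rad) and "tvec" (3), from world to camera coordinates, as OpenCV has them. Camera axes: x right, y down, z forward; pixel columns grow to the right and rows downward; lengths in m; the calibration is good to about 2 mm. A picture is of the moment at which its call begins: read the wrist's pose just before it. get_calibration takes no time and is no camera call; for the wrist camera it gives the pose at the moment of the call.
- ticket.hand_in(): hands the job in; it is judged then, once.
The state is a dict: "time": time; "qpos": joint angles; "qvel": joint speeds; "joint_efforts": joint torques, N m; "tool_pos": TCP position; "tool_rot": TCP orientation; "contact_force": force on the tool from outside, world axes, zero at the start; "torque": the same for the moment, N m; "opening": finger opening in m; "grip_force": force on a finger pad.
Only numpy, scipy, OpenCV 4.12 (cv2) and the standard library are available. Lean on these libraries where they do the work, as an engineer would, in place of code of your own. Each camera call takes 0.05 s, during which the arm holds its last target. There are 200 camera calls.

## Working session

There is one attempt and no reset: what is moved stays moved. The work goes in short steps, Python scripts to look and compute and a shell command to move; the robot and the scene stay as the last step left them, time stands still between calls to the robot, and variables do not carry over. Pictures are saved under pics/ and viewed, at most 10 in all, crops included, and the job is handed in when it is done.

```bash
ls; mkdir -p pics
cat > h.py <<'E'
import numpy as np, cv2
from cell import telemetry, vision, ticket
def cal(n):
    c=vision.get_calibration(n); K=np.array(c["camera_matrix"],float); R=cv2.Rodrigues(np.array(c["rvec"],float))[0]; t=np.array(c["tvec"],float).ravel()
    return K,R,t
def ray(c,uv,z):
    K,R,t=c; uv=np.atleast_2d(uv).astype(float)
    d=(R.T@np.linalg.inv(K)@np.c_[uv,np.ones(len(uv))].T).T; o=-R.T@t
    return o+d*((z-o[2])/d[:,2])[:,None]
def cloud(c,dep):
    K,R,t=c; v,u=np.indices(dep.shape)
    p=np.stack([(u-K[0,2])/K[0,0]*dep,(v-K[1,2])/K[1,1]*dep,dep],-1)
    return (p-t)@R
def proj(c,P):
    K,R,t=c; q=(np.atleast_2d(P)@R.T+t)@K.T; return q[:,:2]/q[:,2:]
E
python3 - <<'E'
from h import *
print({k:np.round(v,3) if k!='x' else v for k,v in telemetry.observe().items()})
ims=[]
for n in ("top","side"):
    im,d=vision.read_camera(n); np.savez(f"{n}0.npz",im=im,d=d)
    c=cal(n); print(n,c[0][0,0],np.round(-c[1].T@c[2],3))
    cv2.imwrite(f"pics/{n}0.png",cv2.resize(im[...,::-1],(800,600)))
E
```

```text
pics
{'time': np.float64(0.0), 'qpos': array([-1.25 ,  0.343,  1.525,  0.   ,  1.275, -0.146]), 'qvel': array([ 0.001,  0.   , -0.   , -0.   , -0.001,  0.001]), 'joint_efforts': array([-1.0000e-03, -4.3125e+01, -2.4422e+01,  7.2000e-02,  5.6000e-02,
       -0.0000e+00]), 'tool_pos': array([ 0.236, -0.469,  0.404]), 'tool_rot': array([-3.14 , -0.   ,  0.467]), 'contact_force': array([-0.462,  0.501, -0.295]), 'torque': array([ 0.023, -0.047, -0.027]), 'grip_force': np.float64(0.0), 'opening': np.float64(0.092)}
top 364.5126992330283 [0.393 0.    0.803]
side 365.8766939800181 [0.236 0.62  0.553]
```

View pics/top0.png

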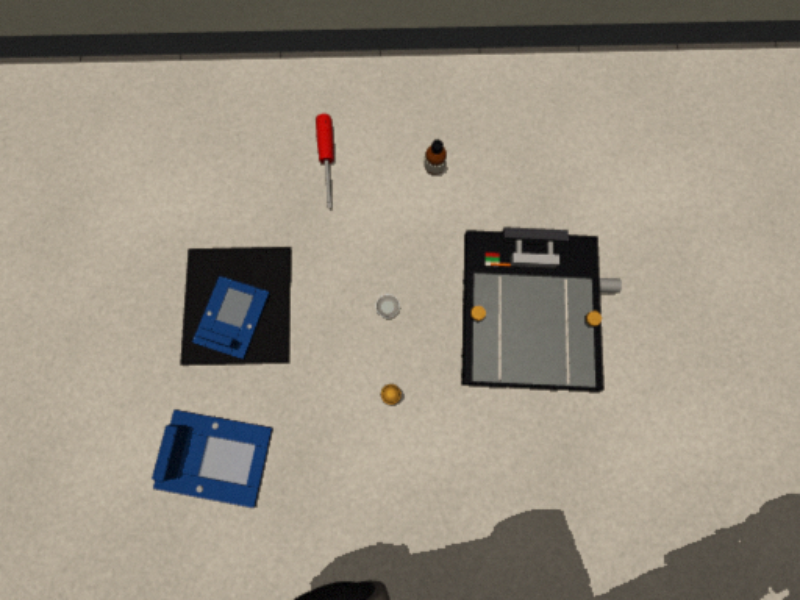

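View pics/side0.png

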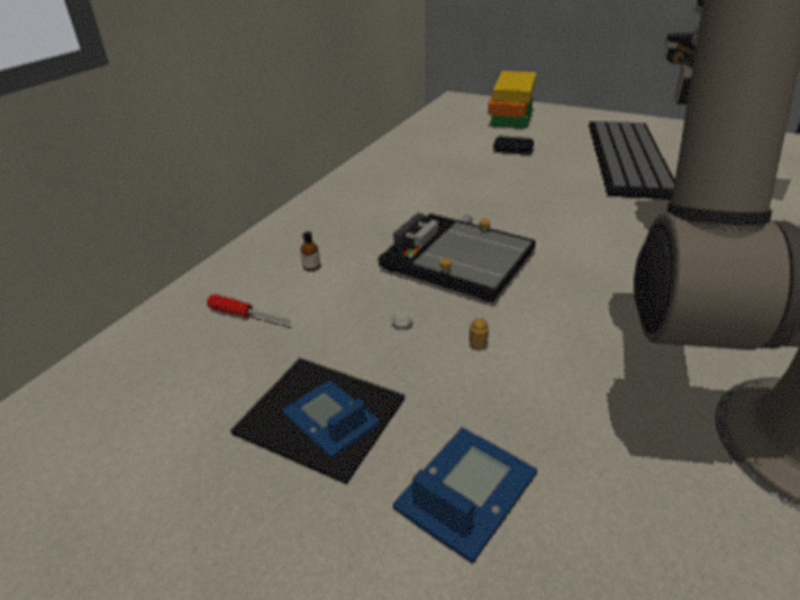

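The top view (800x600) shows the smaller holder on the mat at about (231,318), with its bar at the lower end by (218,340) and its front pointing up. The larger blue decoy is off the mat at (213,458). The stage is at (533,312) with its stop at (536,258), pointing up. The petri dish is at (388,307), the objective at (391,394). Both lie between stage and mat.

```bash
cat > m.py <<'E'
from h import *
def biggest(m,near=None):
    cs=cv2.findContours(m.astype(np.uint8),cv2.RETR_EXTERNAL,cv2.CHAIN_APPROX_NONE)[0]
    cs=[c for c in cs if cv2.contourArea(c)>30]
    return max(cs,key=cv2.contourArea)[:,0,:] if cs else None
def rectw(c,cnt,z):
    P=ray(c,cnt,z)[:,:2]
    (x,y),(w,h),a=cv2.minAreaRect((P*1000).astype(np.float32)); 
    return np.round([x,y,w,h,a],1)
E
python3 - <<'E'
from m import *
f=np.load("top0.npz"); im=f["im"].astype(int); d=f["d"]; c=cal("top")
r,g,b=im[...,0],im[...,1],im[...,2]
s=512/800
def win(m,x0,y0,x1,y1):
    o=np.zeros_like(m); o[int(y0*s):int(y1*s),int(x0*s):int(x1*s)]=m[int(y0*s):int(y1*s),int(x0*s):int(x1*s)]; return o
blue=(b>r+25)
h=biggest(cv2.morphologyEx(win(blue,180,245,295,366).astype(np.uint8),cv2.MORPH_CLOSE,np.ones((5,5))))
print("holder",rectw(c,h,.018))
print("hull pts",np.round(cv2.boxPoints(cv2.minAreaRect((ray(c,h,.018)[:,:2]*1000).astype(np.float32)))))
glass=win((r>85)&(abs(r-b)<30),205,280,260,335); print("glass",rectw(c,biggest(glass),.018))
dark=win((im.sum(2)<150),440,210,620,400); 
seat=win((im.min(2)>70)&(abs(r-b)<40),470,272,603,386)
k=biggest(seat); print("seat",rectw(c,k,.030), k.min(0)/s,k.max(0)/s)
print("seatc",np.round(ray(c,biggest(seat),.03).mean(0),3))
wl=win((im.min(2)>135),480,275,590,385)
n,l,st,ce=cv2.connectedComponentsWithStats(wl.astype(np.uint8))
for i in range(1,n):
    if st[i,4]>15:
        v,u=np.nonzero(l==i); P=ray(c,np.c_[u,v],.03)[:,:2]*1000
        L=cv2.fitLine(P.astype(np.float32),cv2.DIST_L2,0,.01,.01).ravel(); L=L*np.sign(L[0]) if 0 else L
        print("line",st[i],L, P.min(0),P.max(0))
sc=(im.max(2)-im.min(2)>60)
ms=biggest(win((im.min(2)>130),505,235,570,270)); print("stop",rectw(c,ms,.052))
P=cloud(c,d); 
for nm,(x,y) in dict(holder=(235,305),bar=(225,341),bartop=(217,339),seat=(533,330),stop=(536,259),hous=(536,234),petri=(388,307),obj=(391,394)).items():
    w=P[int(y*s)-1:int(y*s)+2,int(x*s)-1:int(x*s)+2].reshape(-1,3); print(nm,np.round(np.median(w,0),3))
E
```

```text
holder [548.4 224.7  77.5 101.5  70.7]
hull pts [[488. 205.]
 [583. 171.]
 [609. 245.]
 [513. 278.]]
glass [561.4 220.4  36.5  46.5  70.4]
seat [ 519.  -194.2  164.9  149.8   85.8] [471.875  273.4375] [593.75  384.375]
seatc [ 0.519 -0.193  0.03 ]
line [319 177   2  65 121] [ 9.9758625e-01 -6.9438510e-02  5.2075128e+02 -1.4844440e+02] [ 454.27183001 -154.33192643] [ 593.29033323 -142.77370113]
line [361 179   3  26  32] [ 9.9750745e-01 -7.0561059e-02  5.6153015e+02 -2.4355275e+02] [ 530.9802574  -246.25258104] [ 586.56476011 -240.86284422]
line [362 207   2  39  49] [ 9.9728769e-01 -7.3601790e-02  4.8722617e+02 -2.3809167e+02] [ 443.78559466 -241.7434569 ] [ 524.44146935 -234.50316165]
stop [ 621.7 -202.1   60.2   29.8   85.6]
holder [0.565 0.221 0.016]
bar [0.509 0.22  0.052]
bartop [0.513 0.233 0.052]
seat [ 0.517 -0.194  0.03 ]
stop [ 0.613 -0.201  0.052]
hous [ 0.648 -0.204  0.054]
petri [0.56  0.005 0.003]
obj [0.434 0.003 0.047]
```

```bash
cat > go.py <<'E'
import sys
from h import *
# usage: go.py x y z(mm, TCP) yaw(deg) -> tool-axis shift and roll
def delta(x,y,z,yaw):
    s=telemetry.observe(); p=np.array(s["tool_pos"])*1000
    from scipy.spatial.transform import Rotation as Ro
    R=Ro.from_euler("xyz",s["tool_rot"]).as_matrix()
    y0=np.arctan2(R[1,0],R[0,0]); 
    return np.round(R.T@(np.array([x,y,z])-p),1), round(-((np.radians(yaw)-y0+np.pi)%(2*np.pi)-np.pi),4)
if __name__=="__main__": print(*delta(*map(float,sys.argv[1:])))
E
python3 go.py 515.4 236.3 300 70.6
```

```text
[ 566.5 -503.8  104.9] -0.7654
```

```bash
python3 -m crank '[[0,30,-27,0,-0.1],[0,60,-53,0,-0.2],[0,90,-80,0,-0.3],[0,120,-107,0,-0.4],[0,150,-133,0,-0.5],[0,180,-160,10,-0.6],[0,210,-187,20,-0.7],[0,240,-213,30,-0.765],[0,270,-240,40,-0.765],[0,300,-267,50,-0.765],[0,330,-293,60,-0.765],[0,350,-311,70,-0.765]]'; python3 go.py 515.4 236.3 300 70.6
```

```text
time: 1.1
tool_pos: [0.4093, -0.0308, 0.3342]
tool_rot: [3.141, -0.001, 1.233]
contact_force: [0.1, -0.4, -0.2]
opening: 0.0456
grip_force: 0.0
[287.1  11.7  34.4] 0.0009
```

```bash
python3 -m crank '[[0,30,1,4,0],[0,60,2,7,0],[0,90,4,11,0],[0,120,5,14,0],[0,150,6,18,0],[0,180,7,21,0],[0,210,8,25,0],[0,240,10,29,0],[0,270,11,33,0],[0,287,12,34,0],[0,287,12,34,0],[0,287,12,34,0]]'
python3 - <<'E'
from m import *
c=cal("wrist"); im,d=vision.read_camera("wrist"); np.savez("w1.npz",im=im,d=d)
cv2.imwrite("pics/w1.png",im[...,::-1]); P=cloud(c,d)*1000
i=im.astype(int); blue=i[...,2]>i[...,0]+25
top=blue&(P[...,2]>45)&(P[...,2]<60); 
k=biggest(top); print("bar",rectw(c,k,.052))
al=blue&(P[...,2]<35)&(P[...,2]>10); al=cv2.morphologyEx(al.astype(np.uint8),cv2.MORPH_CLOSE,np.ones((9,9)))
print("plate",rectw(c,biggest(al),.018), np.median(P[top][:,2]), np.median(P[al>0][:,2]))
E
```

```text
time: 2.1
tool_pos: [0.5154, 0.2335, 0.2999]
tool_rot: [-3.14, 0.001, 1.234]
contact_force: [0.1, -0.4, 0.0]
opening: 0.046
grip_force: 0.0
bar [369.2 291.1  18.6  75.4  78.5]
plate [548.7 226.1  77.1 101.   70.7] 56.13803003252024 16.594245321477224
```

View pics/w1.png

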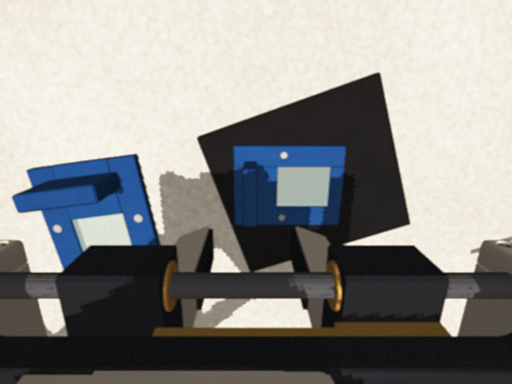

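Wrist view: the holder's plate spans about (234,146)-(346,226). Its bar is at column 250, between the fingers, and the decoy is at left, clear of them. The plate pose agrees with the top view within 1.5 mm, so I go down on the bar.

```bash
python3 go.py 515.5 237 200 70.7
```

```text
[  4.2  -1.1 100.2] -0.0015
```

```bash
python3 -m crank '[[0,4,-1,20,0],[0,4,-1,40,0],[0,4,-1,60,0],[0,4,-1,75,0],[0,4,-1,85,0],[0,4,-1,93,0],[0,4,-1,98,0],[0,4,-1,100,0],[0,4,-1,100,0],[-0.4,4,-1,100,0],[-0.7,4,-1,100,0],[-1,4,-1,100,0]]' 30 && python3 -m crank '[[-1,0,0,0,0],[-1,0,0,0,0],[-1,0,0,0,0],[-1,0,0,0,0]]' 30; python3 go.py 515.5 237 200 70.7
```

```text
time: 3.15
tool_pos: [0.5162, 0.2373, 0.2013]
tool_rot: [3.141, -0.001, 1.232]
contact_force: [-0.1, 0.7, -1.0]
opening: 0.0306
grip_force: 0.0
time: 3.48
tool_pos: [0.5158, 0.2373, 0.2009]
tool_rot: [-3.141, 0.0, 1.232]
contact_force: [-1.8, -0.0, 2.7]
opening: 0.0119
grip_force: 30.0
[-0.4 -0.2  0.9] -0.0021
```

```bash
python3 -m crank '[[-1,0,0,0,0],[-1,0,0,-3,0],[-1,0,0,-8,0],[-1,0,0,-16,0],[-1,0,0,-28,0],[-1,0,0,-42,0],[-1,0,0,-56,0],[-1,0,0,-70,0],[-1,0,0,-80,0],[-1,0,0,-85,0],[-1,0,0,-85,0],[-1,0,0,-85,0]]' 45
python3 - <<'E'
from m import *
c=cal("wrist"); s=telemetry.observe(); im,d=vision.read_camera("wrist"); np.savez("w2.npz",im=im,d=d)
P=cloud(c,d)*1000; i=im.astype(int); blue=(i[...,2]>i[...,0]+25); blue[:,:180]=0
n,l,st,ce=cv2.connectedComponentsWithStats(blue.astype(np.uint8)); print(st[st[:,4]>300])
Q=P[blue&(P[...,2]>60)&(P[...,2]<115)]; A=np.c_[Q[:,:2]-[515.8,237.3],np.ones(len(Q))]; 
for _ in range(5):
    co=np.linalg.lstsq(A,Q[:,2],rcond=None)[0]; r=abs(A@co-Q[:,2])<4; A,Q=A[r],Q[r]
print("plane slopes,z at grip",co,len(Q)); k=biggest(cv2.morphologyEx(blue.astype(np.uint8),cv2.MORPH_CLOSE,np.ones((9,9)))); print("plate",rectw(c,k,.103))
print(s["tool_pos"],s["tool_rot"],s["grip_force"],s["opening"],s["contact_force"])
cv2.imwrite("pics/w2.png",im[...,::-1])
E
# stage origin (548.9,-196.4), yaw -4.05: bar at stage x=-45 -> world
python3 go.py 504 -193.2 290 85.95
```

```text
time: 4.48
tool_pos: [0.5159, 0.2371, 0.2855]
tool_rot: [-3.141, 0.0, 1.232]
contact_force: [-1.5, 0.8, -3.7]
opening: 0.0119
grip_force: 45.0
[[     0      0    512    384 187357]
 [   225    177    176     95   9031]]
plane slopes,z at grip [-3.64608910e-03 -8.86321839e-03  1.02737468e+02] 7173
plate [552.4 234.1  61.3 100.2  70.6]
[0.51588231 0.23710329 0.2854968 ] [-3.14143990e+00  2.76780854e-04  1.23175129e+00] 44.999120235443115 0.011870190603467033 [-1.49733544  0.79435167 -3.65406618]
[-409.7  132.    -4.8] -0.2684
```

View pics/w2.png

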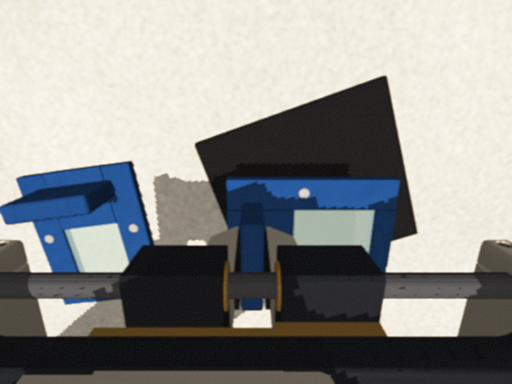

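Wrist view: the holder is held level and square between the fingers, its far edge at row 178, with the mat left empty below it. Next I carry it over to the stage.

```bash
python3 -m crank '[[-1,-10,3,0,0],[-1,-30,10,0,-0.02],[-1,-60,19,0,-0.05],[-1,-95,31,0,-0.08],[-1,-130,42,0,-0.11],[-1,-165,53,0,-0.14],[-1,-200,64,0,-0.17],[-1,-235,76,0,-0.2],[-1,-270,87,0,-0.23],[-1,-305,98,0,-0.25],[-1,-335,108,0,-0.268],[-1,-360,116,0,-0.268]]' && python3 -m crank '[[-1,-18,6,0,0],[-1,-32,10,0,0],[-1,-42,14,0,0],[-1,-48,16,0,0],[-1,-48,16,0,0],[-1,-48,16,0,0]]'; python3 go.py 504 -193.2 290 85.95
```

```text
time: 5.53
tool_pos: [0.5048, -0.1438, 0.2851]
tool_rot: [-3.14, 0.0, 1.499]
contact_force: [0.0, 0.5, -3.9]
opening: 0.0119
grip_force: 45.0
time: 6.03
tool_pos: [0.5182, -0.1893, 0.2854]
tool_rot: [-3.141, -0.001, 1.5]
contact_force: [0.4, -0.2, -3.2]
opening: 0.0117
grip_force: 45.0
[ -4.9 -13.9  -4.6] 0.0001
```

```bash
python3 -m crank '[[-1,-2,-5,5,0],[-1,-4,-10,15,0],[-1,-5,-13,27,0],[-1,-5,-14,38,0],[-1,-5,-14,46,0],[-1,-5,-14,52,0],[-1,-5,-14,55,0],[-1,-5,-14,55,0],[-1,-5,-14,55,0]]'
python3 - <<'E'
from h import *
s=telemetry.observe(); print(s["tool_pos"],s["tool_rot"])
for n in ("wrist","top","side"):
    c=cal(n); im,d=vision.read_camera(n); np.savez(n+"3.npz",im=im,d=d,K=c[0],R=c[1],t=c[2])
    if n=="wrist": cv2.imwrite("pics/w3.png",im[...,::-1])
    if n=="top": top=im
    if n=="side": sd=im
a=cv2.resize(top[120:260,270:420],(400,373))[...,::-1]; b=cv2.resize(sd[115:205,225:355],(400,277))[...,::-1]
o=np.zeros((373,800,3),np.uint8); o[:,:400]=a; o[:277,400:]=b; cv2.imwrite("pics/ts3.png",o)
E
```

```text
time: 6.78
tool_pos: [0.5041, -0.1938, 0.2309]
tool_rot: [3.141, 0.0, 1.5]
contact_force: [0.5, -0.4, -3.2]
opening: 0.0114
grip_force: 45.0
[ 0.50413139 -0.19382018  0.23091778] [3.14121296e+00 2.52750516e-04 1.50010787e+00]
```

View pics/w3.png

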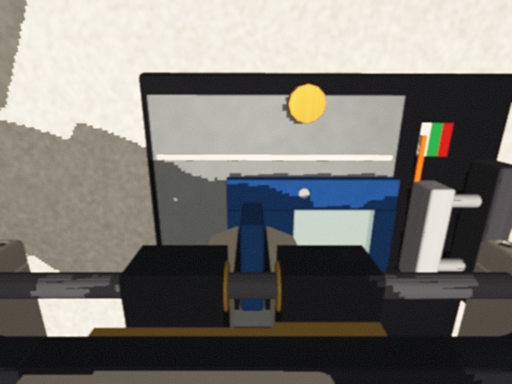

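View pics/ts3.png

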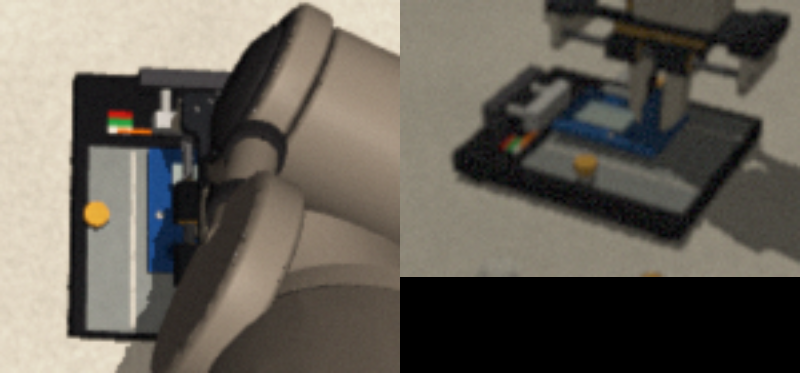

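Wrist view: the white line is at row 157, the plate's far edge at row 179, the plate's front at column 400, and the stop's top at (432,225). The holder is inside the lines and clear of the stop. I now measure the gap.

```bash
cat > gap.py <<'E'
import sys
from m import *
f=np.load(sys.argv[1]); zt=float(sys.argv[2]); im=f["im"].astype(int); c=(f["K"],f["R"],f["t"]); r,g,b=[im[...,k] for k in range(3)]
def fit(uv,z,ax):
    P=ray(c,uv,z)[:,:2]*1000
    L=cv2.fitLine(P.astype(np.float32),cv2.DIST_HUBER,0,.01,.01).ravel(); return L
# white line: rows 145..170, columns 165..385
m=np.zeros(b.shape,bool); w=im.min(2); 
uv=[]
for u in range(170,385,3):
    col=w[145:172,u].astype(float); k=np.clip(col-np.median(w[130:145,u])-15,0,None)
    if k.sum()>20: uv.append((u,145+(k*np.arange(len(k))).sum()/k.sum()))
L=fit(uv,.03,0)
# plate far edge: first blue row
ed=[]
for u in range(235,390,3):
    v=np.nonzero((b-r)[150:215,u]>18)[0]
    if len(v): ed.append((u,150+v[0]-.5))
E_=fit(ed,zt,0)
fr=[]
for v in range(190,232,3):
    u=np.nonzero((b-r)[v,370:412]>18)[0]
    if len(u): fr.append((370+u[-1]+.5,v))
F=fit(fr,zt,1)
ang=lambda L: np.degrees(np.arctan(L[1]/L[0])); print("line yaw",ang(L),"edge yaw",ang(E_),"front normal",np.degrees(np.arctan(-F[0]/F[1])), "px rows",np.mean(uv,0),np.mean(ed,0),np.mean(fr,0))
d=L[:2]*np.sign(L[0]); n=np.array([-d[1],d[0]])
print("gap edge->line (want 8):",n@(L[2:]-E_[2:]), "line n",n@L[2:],"edge",n@E_[2:])
st=[]
for v in range(190,262,3):
    row=w[v,405:460]; u=np.nonzero(row>150)[0]
    if len(u): st.append((405+u[0]-.5,v))
S=fit(st,.052,1)
tcp=telemetry.observe()["tool_pos"][:2]*1000
print("front x",d@F[2:],"stop top front x",d@S[2:], "tcp x,n",d@tcp,n@tcp)
E
python3 gap.py wrist3.npz .048
```

```text
line yaw -4.1938343 edge yaw -4.0763297 front normal -3.220985 px rows [276.5        157.03235322] [311.5        176.51923077] [396.14285714 209.5       ]
gap edge->line (want 8): 7.660817 line n -108.76735 edge -116.42816
front x 602.9959 stop top front x 618.8905 tcp x,n 516.9864203613212 -156.60219083468505
```

```bash
python3 -m crank '[[-1,-0.3,0,3,0],[-1,-0.3,0,6,0],[-1,-0.3,0,8,0],[-1,-0.3,0,9,0],[-1,-0.3,0,9.5,0],[-1,-0.3,0,9.5,0]]'; python3 -m crank '[[-1,0,0,0.5,0],[-1,0,0,0.5,0],[-1,0,0,0.5,0]]'
```

```text
time: 7.43
tool_pos: [0.5039, -0.1942, 0.221]
tool_rot: [-3.141, -0.0, 1.5]
contact_force: [0.4, 0.4, -3.4]
opening: 0.0117
grip_force: 45.0
time: 7.68
tool_pos: [0.504, -0.1942, 0.2209]
tool_rot: [3.141, 0.0, 1.5]
contact_force: [-0.0, 0.4, -2.4]
opening: 0.0121
grip_force: 45.0
```

```bash
python3 -m crank '[[-1,0,0,0.4,0],[-1,0,0,0.4,0],[-1,0,0,0.4,0]]'; python3 -m crank '[[-1,0,0,0.3,0],[-1,0,0,0.3,0],[-1,0,0,0.3,0]]'
```

```text
time: 7.93
tool_pos: [0.504, -0.1942, 0.2209]
tool_rot: [3.141, 0.0, 1.5]
contact_force: [-1.4, 1.2, 4.4]
opening: 0.0113
grip_force: 45.0
time: 8.18
tool_pos: [0.5039, -0.1942, 0.2208]
tool_rot: [3.141, 0.0, 1.5]
contact_force: [-2.8, 1.6, 6.9]
opening: 0.0116
grip_force: 45.0
```

```bash
python3 -m crank '[[-1,0,0,-0.3,0],[-1,0,0,-0.3,0],[-1,0,0,-0.3,0]]'
python3 - <<'E'
from h import *
c=cal("wrist"); im,d=vision.read_camera("wrist"); np.savez("wrist4.npz",im=im,d=d,K=c[0],R=c[1],t=c[2])
P=cloud(c,d)*1000; i=im.astype(int); Q=P[(i[...,2]>i[...,0]+25)&(abs(P[...,2]-38)<6)]; A=np.c_[Q[:,:2]-Q[:,:2].mean(0),np.ones(len(Q))]; print(np.linalg.lstsq(A,Q[:,2],rcond=None)[0])
E
python3 gap.py wrist4.npz .038
```

```text
time: 8.43
tool_pos: [0.504, -0.1942, 0.2209]
tool_rot: [3.141, 0.0, 1.5]
contact_force: [-2.5, 2.0, 5.5]
opening: 0.0114
grip_force: 45.0
[-1.95713049e-03 -1.19599332e-02  3.79177495e+01]
line yaw -4.183353 edge yaw -4.264088 front normal -2.8486166 px rows [276.5       159.5826797] [311.5        176.84615385] [396.28571429 209.5       ]
gap edge->line (want 8): 8.176667 line n -108.86622 edge -117.042885
front x 602.8107 stop top front x 618.8392 tcp x,n 516.7774587982875 -156.94452676524085
```

Seated flat, square and centred within about 0.2 mm. Now I slide it toward the stop.

```bash
python3 -m crank '[[-1,0,1,0,0],[-1,0,3,0,0],[-1,0,5,0,0],[-1,0,7,0,0],[-1,0,9,0,0],[-1,0,11,0,0],[-1,0,12.5,0,0],[-1,0,13.5,0,0],[-1,0,14,0,0],[-1,0,14,0,0],[-1,0,14,0,0]]'; python3 -m crank '[[-1,0,0.5,0,0],[-1,0,1,0,0],[-1,0,1.5,0,0],[-1,0,2,0,0],[-1,0,2.5,0,0],[-1,0,3,0,0],[-1,0,3,0,0],[-1,0,3,0,0]]'; python3 -m crank '[[-1,0,0.5,0,0],[-1,0,1,0,0],[-1,0,1.5,0,0],[-1,0,2,0,0],[-1,0,2,0,0],[-1,0,2,0,0]]'
```

```text
time: 9.4
tool_pos: [0.5172, -0.1953, 0.2208]
tool_rot: [-3.14, 0.0, 1.5]
contact_force: [-7.0, 0.8, 8.8]
opening: 0.0114
grip_force: 45.0
time: 10.07
tool_pos: [0.5202, -0.1955, 0.2208]
tool_rot: [-3.14, 0.0, 1.5]
contact_force: [-8.2, -0.1, 9.8]
opening: 0.0119
grip_force: 45.0
time: 10.57
tool_pos: [0.5213, -0.1956, 0.2208]
tool_rot: [-3.137, -0.0, 1.5]
contact_force: [-13.7, 0.2, 13.0]
opening: 0.012
grip_force: 45.0
```

```bash
python3 -m crank '[[-1,0,0.5,-0.3,0],[-1,0,1,-0.3,0],[-1,0,1.5,-0.3,0],[-1,0,2,-0.3,0],[-1,0,2.5,-0.3,0],[-1,0,3,-0.3,0],[-1,0,3,-0.3,0],[-1,0,3,-0.3,0]]'
cat > st.py <<'E'
import sys
from h import *
n=sys.argv[1]; c=cal("wrist"); im,d=vision.read_camera("wrist"); np.savez(f"wrist{n}.npz",im=im,d=d,K=c[0],R=c[1],t=c[2]); cv2.imwrite(f"pics/w{n}.png",cv2.resize(im[90:280,320:512],(768,760))[:600,:,::-1])
i=im.astype(int); h=cv2.cvtColor(im,cv2.COLOR_RGB2HSV).astype(int)[...,0]; sat=(i.max(2)-i.min(2))>60
w=np.zeros(h.shape,bool); w[110:185,400:480]=1
g=w&sat&(h>45)&(h<85); o=w&sat&(h>8)&(h<22)&(i[...,0]>120); z=.030
for nm,m in (("green",g),("orange",o)):
    v,u=np.nonzero(m); P=ray(c,np.c_[u,v],z)*1000; x=P[:,:2]@[.9975,-.0706]; print(nm,len(v),"u",u.min(),u.max(),"v",v.min(),v.max(),"x",np.round(np.percentile(x,[3,50,97]),1))
E
python3 st.py 5
```

```text
time: 11.23
tool_pos: [0.5239, -0.1957, 0.2208]
tool_rot: [-3.135, -0.001, 1.5]
contact_force: [-14.3, 0.7, 13.2]
opening: 0.0118
grip_force: 45.0
green 343 u 407 420 v 123 159 x [625.6 628.7 631.2]
orange 303 u 400 422 v 124 184 x [622.5 624.8 632. ]
```

View pics/w5.png

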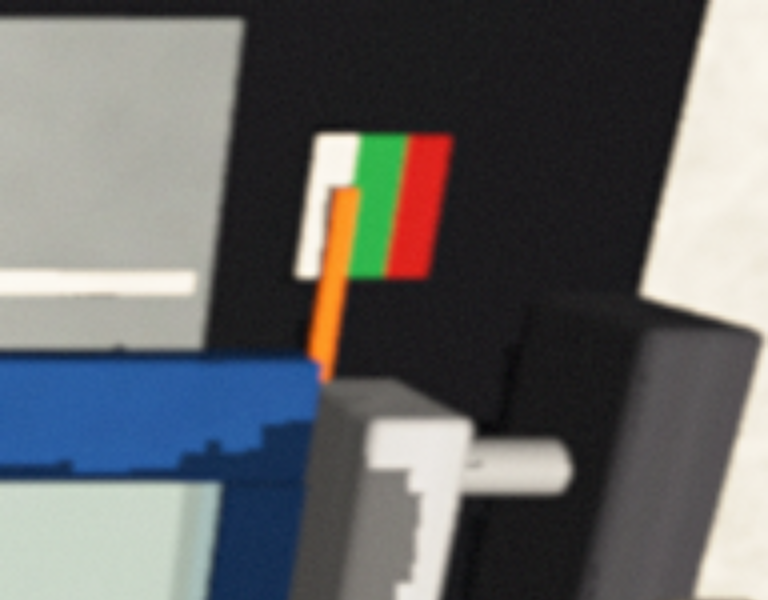

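Crop: the orange pointer at (340,230) is just short of the green band (352-400). Travel is about 3 mm, so I push about 4 mm more.

```bash
python3 -m crank '[[-1,0,0.5,-0.2,0],[-1,0,1,-0.3,0],[-1,0,1.5,-0.4,0],[-1,0,2,-0.4,0],[-1,0,2.5,-0.4,0],[-1,0,3,-0.4,0],[-1,0,3.5,-0.4,0],[-1,0,4,-0.4,0],[-1,0,4,-0.4,0],[-1,0,4,-0.4,0],[-1,0,4,-0.4,0]]'; python3 st.py 6; python3 gap.py wrist6.npz .038
python3 - <<'E'
from h import *
f=np.load("wrist6.npz");im,d=f["im"],f["d"];P=cloud((f["K"],f["R"],f["t"]),d)*1000; i=im.astype(int); Q=P[(i[...,2]>i[...,0]+25)&(abs(P[...,2]-38)<6)]; A=np.c_[Q[:,:2]-Q[:,:2].mean(0),np.ones(len(Q))]; print(np.linalg.lstsq(A,Q[:,2],rcond=None)[0])
E
```

```text
time: 12.2
tool_pos: [0.5275, -0.1959, 0.2209]
tool_rot: [-3.134, -0.001, 1.5]
contact_force: [-16.1, 0.9, 10.4]
opening: 0.0117
grip_force: 45.1
green 201 u 400 414 v 124 159 x [625.3 629.5 631.2]
orange 297 u 400 416 v 124 184 x [626.  628.2 632. ]
line yaw -4.1670146 edge yaw -3.9698372 front normal -3.4129336 px rows [266.         159.98450564] [311.5        177.26923077] [396.57142857 209.5       ]
gap edge->line (want 8): 8.407173 line n -109.02404 edge -117.431206
front x 624.8086 stop top front x 632.324 tcp x,n 540.3740435205203 -157.11654302128179
[-3.29509426e-03 -1.28292668e-02  3.78849883e+01]
```

View pics/w6.png

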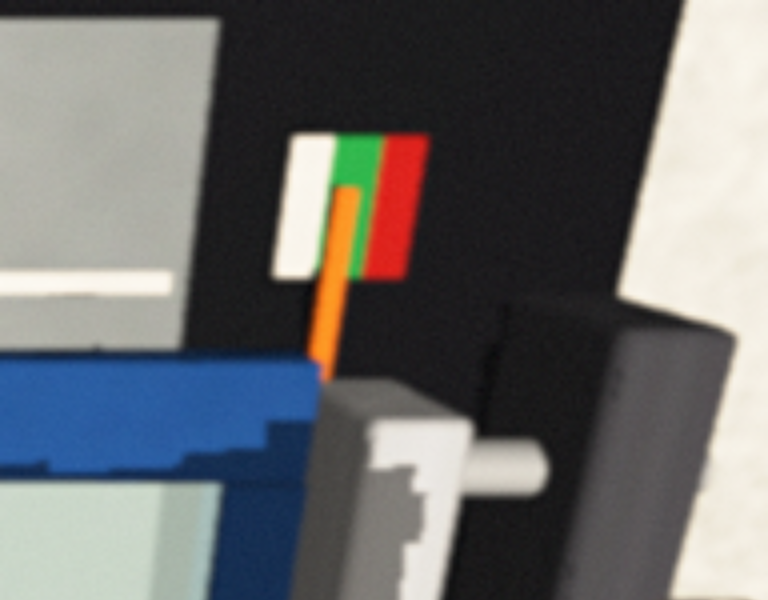

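Crop: the pointer at (342,230) is inside the green band (327-374). Allowing for parallax and the force reading, travel is about 5.7 mm. I add 1.7 mm to centre it.

```bash
python3 -m crank '[[-1,0,0.4,0,0],[-1,0,0.8,0,0],[-1,0,1.2,0,0],[-1,0,1.5,0,0],[-1,0,1.7,0,0],[-1,0,1.7,0,0],[-1,0,1.7,0,0],[-1,0,1.7,0,0],[-1,0,1.7,0,0],[-1,0,1.7,0,0]]'; python3 st.py 7; python3 gap.py wrist7.npz .038
python3 - <<'E'
from h import *
im,d=vision.read_camera("side"); cv2.imwrite("pics/s7.png",cv2.resize(im[115:205,225:355],(780,540),interpolation=cv2.INTER_CUBIC)[...,::-1])
print(telemetry.observe()["contact_force"])
E
```

```text
time: 13.08
tool_pos: [0.5289, -0.1961, 0.2209]
tool_rot: [-3.133, -0.001, 1.5]
contact_force: [-18.8, -0.6, 12.3]
opening: 0.0119
grip_force: 45.1
green 154 u 400 412 v 124 147 x [625.3 627.8 631.1]
orange 304 u 400 414 v 124 184 x [627.1 629.3 632. ]
line yaw -4.1924806 edge yaw -4.0741405 front normal -3.4148939 px rows [264.5        160.00811568] [311.5        177.26923077] [396.57142857 209.5       ]
gap edge->line (want 8): 8.360647 line n -108.77794 edge -117.13859
front x 626.03973 stop top front x 633.97205 tcp x,n 541.8351569322081 -156.88696165683555
[-18.18766994  -0.17409685  12.97732489]
```

View pics/s7.png

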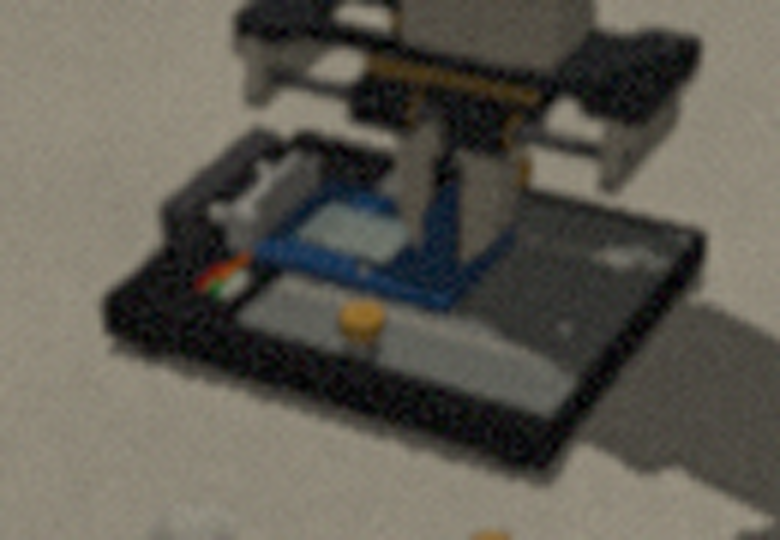

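View pics/w7.png

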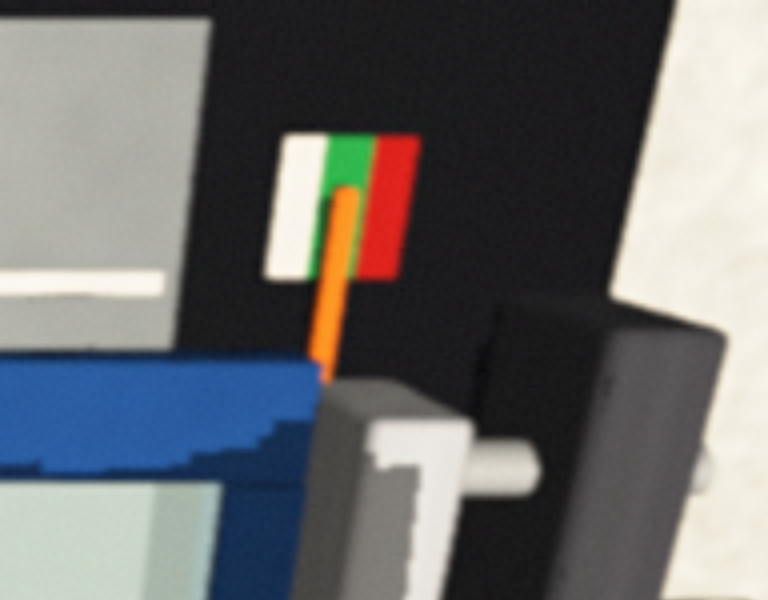

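The pointer at (342,230) stands mid-green (319-366), and the holder is flat and pressed on the stop. I hold it a moment to check it is steady, then hand in.

```bash
python3 -m crank '[[-1,0,0,0,0],[-1,0,0,0,0],[-1,0,0,0,0],[-1,0,0,0,0],[-1,0,0,0,0],[-1,0,0,0,0]]' && python3 -c "
from cell import ticket
print(ticket.hand_in())"
```

```text
time: 13.68
tool_pos: [0.5289, -0.1961, 0.2209]
tool_rot: [-3.133, -0.001, 1.5]
contact_force: [-18.4, 0.4, 12.4]
opening: 0.0121
grip_force: 45.1
the job is handed in; nothing more can be done
None
```

I handed the job in at 13.7 s: the holder is flat, square and centred to about 0.4 mm on the stage, and the gripper is still pressing it on the stop, with the pointer mid-green at an estimated 6 to 7.5 mm of travel.

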